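# Count to the third lane and push the tin home

### The arm

A 6-joint arm with a two-finger parallel gripper is mounted at the origin on the work surface. World frame = base frame: x ahead of the robot, y to its left, z up, the work surface at z = 0. Lengths are in m, angles in rad, forces in N, time in s.
With the tool pointing down it reaches from about 0.425 to 0.95 m from the base axis. Payload 3.5 kg.
Tool frame: the origin (TCP) lies on the centre line of the jaws, within the pads' length; the fingertips stand arm.finger_overhang ahead of it and the grasp point (between the pads) lies 2 mm behind it (arm.finger_overhang is the distance from the TCP to the fingertips, in m); z points along the fingers, y is the line along which they close (so a half turn about z gives the same grasp; the last joint's range is limited). The gripper opens to 85 mm and grips with 20 to 120 N. Pads are 22 mm wide; open, the fingers measure 114 mm over their backs; the gripper's body (76 mm by 85 mm) begins 54 mm behind the grasp point. The pads swing forward as they close: fully open they stand 13 mm farther back than shut.
Start: joints at [1.13, 0.286, 1.577, -0, 1.279, -0.15], TCP at [0.193, 0.647, 0.248] pointing down, gripper open.
Joint ranges: [-2.77, 2.77], [-0.9, 2.22], [0.21, 2.48], [-1.53, 4.67], [0.24, 2.81], [-2.84, 2.84]. Speed limits (rad/s): [2.79, 2.79, 3.14, 3.14, 3.14, 3.14].

### API

Orientations are given as a unit quaternion [w, x, y, z].
In Python, from plant import arm gives the robot as it stands.
- The arm moves only by the shell command python3 -m jog 'ROWS' [OPENING] [FORCE]. ROWS is JSON, a list of rows, each a list of 6 numbers: the shift along the tool's x, y, z in mm, then the turn, a rotation vector about the tool's x, y, z in rad. In form: [[tx, ty, tz, ax, ay, az], ...]. A call has 1 to 5 rows; each row is the pose to reach, as a shift and turn from the pose commanded when the call began, along the tool's axes at that moment; what a row does not reach only later rows make up. A row lasts 1/8 s, in which the tool goes at most 62.5 mm and 10.7 degrees, less where a joint would pass 70% of its speed; a pose out of reach is approached as far as the arm can. A call with a gripper value outside its range is refused whole. OPENING is the closure, from 0 (fully open) to 1 (shut), set as the call begins (- or left out, the last holds). The fingers move at their own pace and stop on an object; FORCE is the grip in N (left out, the last holds). Time passes only in rows, so rows that repeat a pose let the fingers close. It gives the time, the measured TCP pose, the force, the opening and the grip force at its end, in the units of the state.
- arm.get_state(): the state, without advancing time (a new reading comes with each control period).
- arm.read_camera(name): name is "side" or "top"; returns the picture (400x640x3 uint8, blue, green, red); there is no depth.
- arm.camera_info(name): a dict with "camera_matrix" (3x3 intrinsics, pixels), "origin" and "attitude" of the camera in the world. Camera axes: x right, y up, looking along -z (the intrinsics and any distortion apply to the point x, -y, -z); pixel columns grow to the right and rows downward; lengths in m; the calibration is good to about 2 mm. A picture is of the moment at which its call begins. camera_info takes no time and is no camera call.
- arm.job_done(): hands the job in; it is judged then, once.
Trained networks look in the newest picture that a camera, given by its name, has taken for a name from the list of things; names that differ only in an ending like _2 or _b are one class to them, and where a whole thing is asked for, a point or a joint stands for the part that bears it (a point fixed in the world has none). Each returns a list of dicts, best first, with "p" (0 to 1); they miss things now and then, are a little off and sometimes report something else, mostly with a low value. They report only what shows in the picture. A call takes as long as a camera call. They do not tell look-alikes from the thing itself.
- arm.search_frame(camera, label): "box" ([left, top, width, height] in pixels, round what is visible of it).
- arm.regions_of(camera, label): "mask" (400x640 bool, what is visible of it) and "box" ([left, top, width, height] in pixels, round what is visible of it).
The state is a dict: "t": time; "joint_pos": joint angles; "qvel": joint speeds; "joint_efforts": joint torques, N m; "eef_pos": TCP position; "ee_rot": TCP orientation; "ft_force": force on the tool from outside, world axes, zero at the start; "wrist_torque": the same for the moment, N m; "width": finger opening in m; "finger_force": force on a finger pad.
Only numpy, scipy, OpenCV 4.12 (cv2) and the standard library are available. Lean on these libraries where they do the work, as an engineer would, in place of code of your own. Each camera call takes 0.05 s, during which the arm holds its last target. There are 200 camera calls.

### The job

Starting on the first ticket holder at the rack's red end, run one fingertip along the top of the rail without lifting it, counting the lanes, and stop on the third ticket holder. Then gently push the yellow tin across the counter, end first, into that third lane until it is fully home against the rail, without gripping it or raising it off the counter. Leave the other tins, the mug and the jar where they are.

Things in the scene. Friction and masses are not known exactly. Their poses are not given: they have to be found in the camera images.
- rack: Fixed rack on the counter: six lanes, 70 mm apart, open above and in front. Origin: counter level, middle of its width, on the front face of the rear rail that goods are pushed against. x points along the lanes into the rail, away from the robot; y along the rail to the robot's left; z up. Lane middles: y = +175, +105, +35, -35, -105, -175 mm. Goods slide on the counter itself: no floor.
- dividers_front (a point): Front end of the middle divider at counter level, 62 mm in front of the rail's face (rack x = -62, y = 0). Five blue dividers, 4 mm thick and 50 mm high, at rack y = +140, +70, 0, -70, -140 mm, reach forward to here from the rail: a lane is 66 mm wide in the clear.
- rail_top (a point): Middle of the rail's top (rack x = 9, y = 0, z = 70 mm), axes as the rack. The rail is 18 mm deep (rack x = 0 to 18 mm); its flat, rigid top, 22 mm across, is one level row of white ticket holders and blue divider heads, all flush, with 0.5 mm joints.
- red_end: Fixed red end panel at one end of the rack (left or right, it varies), 102 x 6 x 70 mm, along the lanes, as far forward as the dividers; lanes are counted from this end. Origin: middle of its thickness, counter level, in line with the rail's front face (rack x = 0, y = +211 or -211 mm). Its red cap covers the rail's end, 4 mm above the rail's top, 10 mm either side of the panel's middle.
- grey_end: Fixed grey end panel, the same as the red one, at the other end of the rack.
- tin: Yellow tin, brass-coloured lid, rigid and closed, 0.1 to 0.25 kg, loose on the counter before the rack: 72 mm long (its x), 56 mm wide (its y), 40 mm high. Origin: middle of its underside. Its x axis points roughly away from the robot (within 0.35 rad). Home against the rail its origin lies 36 mm in front of the rail's front face and its near end stands 10 mm out of the lane.
- tin_green: Green tin of the same size already in a lane (second from one end); to be left there. Origin: middle of its underside.
- tin_white: White tin of the same size already in a lane (second from the other end); to be left there. Origin: middle of its underside.
- mug: Blue mug, 76 mm across, 88 mm high, with a handle, standing on the counter to one side; to be left alone. Origin: middle of its underside.
- jar: Amber glass jar, 72 mm across, 100 mm high, standing on the counter to the other side; to be left alone. Origin: middle of its underside.
- ticket_a: White ticket holder on the rail above the first lane from the robot's left (lettered a to f from left to right whatever the red end). Top 42 mm along the rail and 22 mm across; origin at counter level on the lane's middle line, at the rail's front face; the middle of its top lies 9 mm along +x and 70 mm up.
- ticket_b: White ticket holder on the rail above the second lane from the robot's left (lettered a to f from left to right whatever the red end). Top 42 mm along the rail and 22 mm across; origin at counter level on the lane's middle line, at the rail's front face; the middle of its top lies 9 mm along +x and 70 mm up.
- ticket_c: White ticket holder on the rail above the third lane from the robot's left (lettered a to f from left to right whatever the red end). Top 42 mm along the rail and 22 mm across; origin at counter level on the lane's middle line, at the rail's front face; the middle of its top lies 9 mm along +x and 70 mm up.
- ticket_d: White ticket holder on the rail above the fourth lane from the robot's left (lettered a to f from left to right whatever the red end). Top 42 mm along the rail and 22 mm across; origin at counter level on the lane's middle line, at the rail's front face; the middle of its top lies 9 mm along +x and 70 mm up.
- ticket_e: White ticket holder on the rail above the fifth lane from the robot's left (lettered a to f from left to right whatever the red end). Top 42 mm along the rail and 22 mm across; origin at counter level on the lane's middle line, at the rail's front face; the middle of its top lies 9 mm along +x and 70 mm up.
- ticket_f: White ticket holder on the rail above the sixth lane from the robot's left (lettered a to f from left to right whatever the red end). Top 42 mm along the rail and 22 mm across; origin at counter level on the lane's middle line, at the rail's front face; the middle of its top lies 9 mm along +x and 70 mm up.
- head_ab: Blue head of the divider between lanes a and b on the rail, 27 mm along the rail, top flush with the ticket holders. Origin at counter level on the divider's middle line, at the rail's front face; middle of its top 9 mm along +x and 70 mm up.
- head_bc: Blue head of the divider between lanes b and c on the rail, 27 mm along the rail, top flush with the ticket holders. Origin at counter level on the divider's middle line, at the rail's front face; middle of its top 9 mm along +x and 70 mm up.
- head_cd: Blue head of the divider between lanes c and d on the rail, 27 mm along the rail, top flush with the ticket holders. Origin at counter level on the divider's middle line, at the rail's front face; middle of its top 9 mm along +x and 70 mm up.
- head_de: Blue head of the divider between lanes d and e on the rail, 27 mm along the rail, top flush with the ticket holders. Origin at counter level on the divider's middle line, at the rail's front face; middle of its top 9 mm along +x and 70 mm up.
- head_ef: Blue head of the divider between lanes e and f on the rail, 27 mm along the rail, top flush with the ticket holders. Origin at counter level on the divider's middle line, at the rail's front face; middle of its top 9 mm along +x and 70 mm up.
Not all that is in view belongs to the job. What is meant by the tin is not blue, and is the larger of those in its own colour.

How it is judged:
On the way, in this order (a step that is already met when the one before it is completed fails the run):
1. A fingertip touches the first ticket holder at the red end (((y of red_end in the frame of rack above 0 m and contact force between the fingers and ticket_a above 0.3 N) or (y of red_end in the frame of rack below 0 m and contact force between the fingers and ticket_f above 0.3 N))).
2. it runs over the head of the divider between the first and second lanes (((y of red_end in the frame of rack above 0 m and contact force between the fingers and head_ab above 0.3 N) or (y of red_end in the frame of rack below 0 m and contact force between the fingers and head_ef above 0.3 N))).
3. reaches the second ticket holder (((y of red_end in the frame of rack above 0 m and contact force between the fingers and ticket_b above 0.3 N) or (y of red_end in the frame of rack below 0 m and contact force between the fingers and ticket_e above 0.3 N))).
4. runs over the next divider head (((y of red_end in the frame of rack above 0 m and contact force between the fingers and head_bc above 0.3 N) or (y of red_end in the frame of rack below 0 m and contact force between the fingers and head_de above 0.3 N))).
5. and reaches the third ticket holder (((y of red_end in the frame of rack above 0 m and contact force between the fingers and ticket_c above 0.3 N) or (y of red_end in the frame of rack below 0 m and contact force between the fingers and ticket_d above 0.3 N))).
6. the yellow tin is home in the third lane from the red end (((y of red_end in the frame of rack above 0 m and y of tin in the frame of rack between 0.027 and 0.043 m) or (y of red_end in the frame of rack below 0 m and y of tin in the frame of rack between -0.043 and -0.027 m)) and x of tin in the frame of rack between -0.041 and -0.03 m and height (world z) of tin below 0.006 m and angle between tin's own z axis and vertical below 0.1 rad and angle between the x axis of tin and the x axis of rack, either way round below 0.2 rad), for 0.2 s.
At the end, for the whole second after the job is handed in: The yellow tin lies flat and still in the third lane from the red end: within 8 mm of the lane's middle line, at most 5 mm short of the rail (origin 30 to 41 mm in front of its face), in line within 0.2 rad. The other tins, mug and jar are within 12 mm of where they started (all of step 6 and linear speed of tin below 0.01 m/s and not (distance of tin_green from where it was at the start of the episode above 0.012 m) and not (distance of tin_white from where it was at the start of the episode above 0.012 m) and not (distance of mug from where it was at the start of the episode above 0.012 m) and not (distance of jar from where it was at the start of the episode above 0.012 m)); the robot touches nothing.
It fails at once if the fingertip runs on to the fourth ticket holder ((y of red_end in the frame of rack above 0 m and contact force between the fingers and ticket_d above 0.3 N) or (y of red_end in the frame of rack below 0 m and contact force between the fingers and ticket_c above 0.3 N)).
It fails at once if the yellow tin is raised off the counter or tipped (height (world z) of tin above 0.01 m or angle between tin's own z axis and vertical above 0.2 rad).
It fails at once if the yellow tin is gripped or pushed roughly (over 30 N from the fingers) (contact force between the fingers and tin above 30 N).
It fails at once if another tin, the mug or the jar is shifted by more than 12 mm or knocked over (distance of any of tin_green, tin_white, mug, jar from where it was at the start of the episode above 0.012 m or angle between any of mug, jar's own z axis and vertical above 0.3 rad).
It also fails if it takes over 72 s, if anything falls off the work surface, if the arm or the gripper's body presses on something with over 40 N, if the wrist force passes 120 N, or if a joint passes its speed limit or range.

## Working session

There is one attempt and no reset: what is moved stays moved. The work goes in short steps, Python scripts to look and compute and a shell command to move; the robot and the scene stay as the last step left them, time stands still between calls to the robot, and variables do not carry over. Pictures are saved under pics/ and viewed, at most 10 in all, crops included, and the job is handed in when it is done.

```bash
ls; mkdir -p pics
python3 - <<'E'
from plant import arm
import cv2,json
print(arm.get_state()); print(arm.finger_overhang)
for c in("top","side"):
    cv2.imwrite(f"pics/{c}0.png",arm.read_camera(c)); print(c,arm.camera_info(c))
    for n in["rack","red_end","grey_end","tin","tin_green","tin_white","mug","jar","ticket_a","head_ab"]:
        print(n,[(round(d["p"],2),[round(float(v)) for v in d["box"]]) for d in arm.search_frame(c,n)])
E
```

```text
pics
{'t': 0.0, 'joint_pos': array([ 1.12998644e+00,  2.87189313e-01,  1.57814195e+00,  8.53866395e-06,
        1.27859135e+00, -1.50018832e-01]), 'qvel': array([ 3.65238373e-04, -2.29544049e-03,  1.29118477e-04,  8.96332313e-04,
        1.75014765e-05, -1.45475963e-03]), 'joint_efforts': array([-3.88968547e-04, -4.05980659e+01, -2.92627412e+01, -1.18944104e-04,
        5.53507707e-03,  2.31837141e-06]), 'eef_pos': array([0.19325222, 0.64611786, 0.24695034]), 'ee_rot': array([-3.43076265e-04,  1.44884917e-01,  9.89447828e-01, -1.11331991e-03]), 'ft_force': array([0.27887854, 0.21723415, 0.22636261]), 'wrist_torque': array([-0.03258364, -0.0366921 ,  0.01057876]), 'finger_force': 0.0, 'width': 0.08551580445898486}
0.017
top {'camera_matrix': array([[395.30641537,   0.        , 319.67601178],
       [  0.        , 395.30641537, 199.98968983],
       [  0.        ,   0.        ,   1.        ]]), 'origin': array([0.34633812, 0.01854753, 1.14236415]), 'attitude': array([ 0.70696232,  0.04602474, -0.04556677, -0.70427954])}
rack [(0.73, [245, 147, 140, 36])]
red_end [(0.56, [233, 142, 10, 
[... 630 characters left out ...]
2,  0.74602401]), 'attitude': array([ 0.83024522,  0.41339493, -0.17394233, -0.33097065])}
rack [(0.87, [293, 157, 101, 79]), (0.39, [373, 202, 7, 11])]
red_end [(0.58, [278, 154, 28, 25]), (0.46, [375, 212, 15, 11]), (0.45, [360, 198, 14, 16])]
grey_end [(0.72, [372, 215, 31, 35])]
tin [(0.77, [274, 235, 25, 21]), (0.69, [318, 226, 36, 32]), (0.67, [348, 272, 28, 31])]
tin_green [(0.98, [338, 202, 27, 37])]
tin_white [(0.7, [294, 175, 27, 25])]
mug [(0.87, [410, 271, 44, 57])]
jar [(0.8, [215, 152, 23, 33]), (0.53, [295, 159, 96, 78])]
ticket_a [(0.67, [360, 198, 12, 16]), (0.57, [300, 159, 10, 4]), (0.5, [314, 164, 7, 13]), (0.49, [375, 207, 20, 18]), (0.42, [327, 173, 13, 15])]
head_ab []
```

Run:
```python
import cv2
a=cv2.imread("pics/top0.png")[120:280,150:500]
b=cv2.imread("pics/side0.png")[120:350,190:480]
cv2.imwrite("pics/tc.png",cv2.resize(a,(788,360),interpolation=cv2.INTER_CUBIC))
cv2.imwrite("pics/sc.png",cv2.resize(b,(725,575),interpolation=cv2.INTER_CUBIC))
```

```text
(no output)
```

View pics/tc.png

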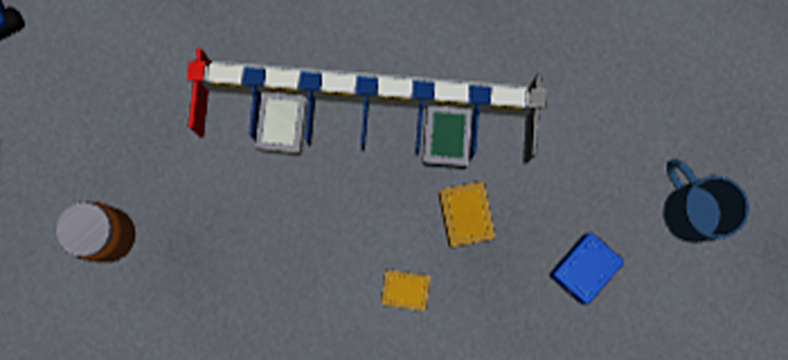

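View pics/sc.png

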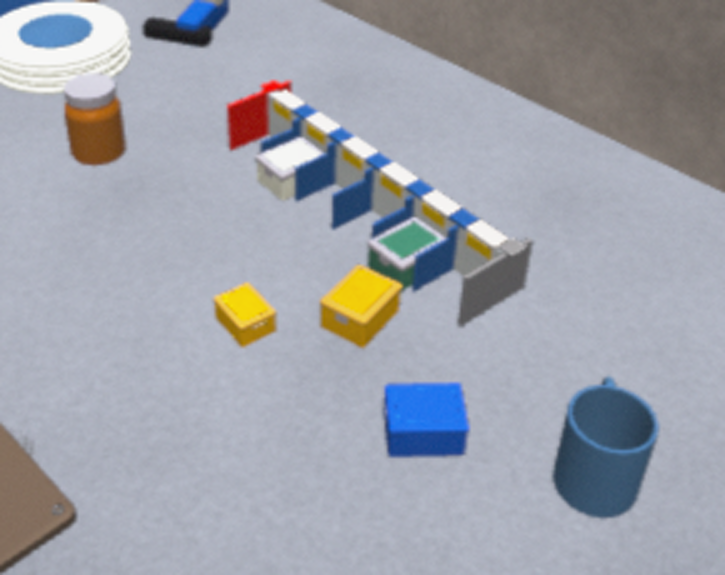

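Larger yellow tin at top pixel (358,214); the other candidates are a smaller yellow box at (330,249) and a blue box at (410,239). The description (yellow, the larger of its colour, before the rack) fits the one at (358,214). The red end is at the robot's left, so the third lane is c. Now I'll measure the rack and tin poses.

```bash
cat > h.py <<'E'
import numpy as np,cv2
from plant import arm
from scipy.spatial.transform import Rotation as R
def cam(n):
    i=arm.camera_info(n);q=i["attitude"];return i["camera_matrix"],np.array(i["origin"]),R.from_quat([q[1],q[2],q[3],q[0]]).as_matrix()
def proj(n,P):
    K,o,M=cam(n);c=(np.atleast_2d(P)-o)@M*[1,-1,-1];c=c@K.T;return c[:,:2]/c[:,2:]
def back(n,uv,z):
    K,o,M=cam(n);uv=np.atleast_2d(uv).astype(float)
    d=(np.c_[uv,np.ones(len(uv))]@np.linalg.inv(K).T)*[1,-1,-1]@M.T
    return o+d*((z-o[2])/d[:,2])[:,None]
def pose(x,y,a,P):
    P=np.atleast_2d(P).astype(float);c,s=np.cos(a),np.sin(a);return np.c_[x+c*P[:,0]-s*P[:,1],y+s*P[:,0]+c*P[:,1],P[:,2]]
E
cat > m.py <<'E'
from h import *
im=arm.read_camera("top");cv2.imwrite("pics/top1.png",im);si=arm.read_camera("side");cv2.imwrite("pics/side1.png",si)
hsv=cv2.cvtColor(im,cv2.COLOR_BGR2HSV)
w=((hsv[...,1]<45)&(hsv[...,2]>190)).astype(np.uint8)
n,l,s,c=cv2.connectedComponentsWithStats(w)
for i in range(1,n):
    if s[i,4]>25: print("white",s[i],c[i].round(1),back("top",c[i],.07).round(4))
for name,img in(("top",im),("side",si)):
    h=cv2.cvtColor(img,cv2.COLOR_BGR2HSV)
    y=((abs(h[...,0].astype(int)-22)<8)&(h[...,1]>140)&(h[...,2]>90)).astype(np.uint8)
    n,l,s,c=cv2.connectedComponentsWithStats(y)
    for i in range(1,n):
        if s[i,4]>100:
            ct=cv2.findContours((l==i).astype(np.uint8),0,1)[0][0]
            r=cv2.minAreaRect(ct); b=back(name,cv2.boxPoints(r),.04)
            print(name,"yellow",s[i],c[i].round(1),back(name,c[i],.04).round(4),b[:,:2].round(4).tolist())
E
python3 m.py
```

```text
white [243 148  15   9  94] [249.6 152.2] [[0.6193 0.2147 0.07  ]]
white [268 150  15   9  95] [274.7 154.2] [[0.6139 0.1449 0.07  ]]
white [293 152  15   9  99] [299.8 156.2] [[0.6085 0.0752 0.07  ]]
white [  70  154   72   72 2673] [105.7 188.9] [[0.5147 0.6072 0.07  ]]
white [318 154  15   9 100] [324.8 158.2] [[0.6032 0.0056 0.07  ]]
white [343 156  15   9  99] [350.1 160.3] [[ 0.5975 -0.0643  0.07  ]]
white [368 159  15   8  96] [375.2 162.4] [[ 0.5918 -0.1339  0.07  ]]
white [267 167  13  17  74] [271.2 177.4] [[0.5484 0.1534 0.07  ]]
white [543 300  29  30 523] [555.4 312.7] [[ 0.1888 -0.6032  0.07  ]]
top yellow [345 201  25  29 516] [357.1 214.8] [[ 0.4485 -0.0853  0.04  ]] [[0.4783, -0.0512], [0.4896, -0.1064], [0.4188, -0.1197], [0.4077, -0.0649]]
top yellow [320 240  21  18 296] [329.9 248.6] [[ 0.3544 -0.0092  0.04  ]] [[0.3379, 0.0207], [0.3784, 0.015], [0.3709, -0.039], [0.3305, -0.0331]]
side yellow [ 67  67  32  46 451] [83.2 90.2] [[0.3184 1.3666 0.04  ]] [[0.3588, 1.7215], [0.442, 1.7624], [0.2942, 1.1106], [0.2325, 1.0955]]
side yellow [124  67  26  11 153] [136.5  71.9] [[0.5957 1.4395 0.04  ]] [[0.5576, 1.5056], [0.6228, 1.6121], [0.6351, 1.3757], [0.573, 1.2856]]
side yellow [217 162  20  21 193] [225.9 170.3] [[0.4201 0.3724 0.04  ]] [[0.4228, 0.4305], [0.4731, 0.394], [0.4098, 0.2952], [0.3633, 0.3297]]
side yellow [319 227  32  32 646] [334.1 241.5] [[ 0.4365 -0.1003  0.04  ]] [[0.3902, -0.0724], [0.5009, -0.0483], [0.4841, -0.1264], [0.3796, -0.1441]]
side yellow [276 234  24  24 380] [287.5 245.3] [[ 0.34   -0.0297  0.04  ]] [[0.326, 0.0093], [0.3839, 0.0042], [0.3543, -0.0671], [0.3003, -0.0603]]
```

```bash
cat >> h.py <<'E'
RX,RY,RA=.5967,.0411,-.0787   # rack origin, yaw
def rk(x,y): return pose(RX,RY,RA,[[x,y,0]])[0][:2]
def torack(p): return R.from_euler('z',-RA).apply([p[0]-RX,p[1]-RY,0])[:2]
def go(xy,z,rel):
    """tool shift mm + turn for TCP at xy,z with tool y axis at angle rel (rad) from rack y axis, about world z"""
    s=arm.get_state();q=s["ee_rot"];C=R.from_quat([q[1],q[2],q[3],q[0]])
    a=RA+rel;T=R.from_matrix(np.array([[-np.cos(a),-np.sin(a),0],[-np.sin(a),np.cos(a),0],[0,0,-1.]]).T.T)
    T=R.from_matrix(np.c_[[-np.cos(a),-np.sin(a),0],[-np.sin(a),np.cos(a),0],[0,0,-1.]])
    d=C.inv().apply(np.r_[xy,z]-s["eef_pos"])*1000
    print("shift",d.round(1),"turn",(C.inv()*T).as_rotvec().round(3),"rack tcp",torack(s["eef_pos"]).round(4),"z",s["eef_pos"][2].round(4),"t",s["t"],"F",s["ft_force"].round(2))
E
python3 - <<'E'
from h import *
go(rk(.009,.177),.24,0)
for n,uv in(("jar",(190,221)),("mug",(465,209))): print(n,torack(back("top",uv,.09)[0]))
# overlay
im=cv2.imread("pics/top1.png");si=cv2.imread("pics/side1.png")
P=[[9,y,70] for y in(196,154,56,14,-14,-196)]+[[-62,y,50] for y in(140,70,0,-70,-140)]+[[0,y,0] for y in(35,)]
P=pose(RX,RY,RA,np.array(P)/1000)
T=pose(.4485,-.0853,.19,np.array([[36,28,40],[36,-28,40],[-36,28,40],[-36,-28,40],[-36,-28,0],[-36,28,0],[36,-28,0]])/1000)
out=[]
for n,i,(r,c) in(("top",im,(130,230)),("side",si,(140,260))):
    big=cv2.resize(i[r:r+150,c:c+200],None,fx=4,fy=4,interpolation=cv2.INTER_CUBIC)
    for p in np.r_[proj(n,P),proj(n,T)]: cv2.circle(big,tuple(int(v) for v in ((p+.5-[c,r])*4)),3,(255,0,255),1)
    out.append(big)
cv2.imwrite("pics/ov.png",cv2.resize(np.hstack(out),(800,300),interpolation=cv2.INTER_AREA));cv2.imwrite("pics/ovs.png",out[1])
E
```

```text
shift [-531.4 -289.6    8.3] turn [-0.     0.    -0.212] rack tcp [-0.4496  0.572 ] z 0.2483 t 1.2 F [0.62 0.31 0.25]
jar [-0.19593066  0.30951716]
mug [-0.10333164 -0.42005376]
```

View pics/ovs.png

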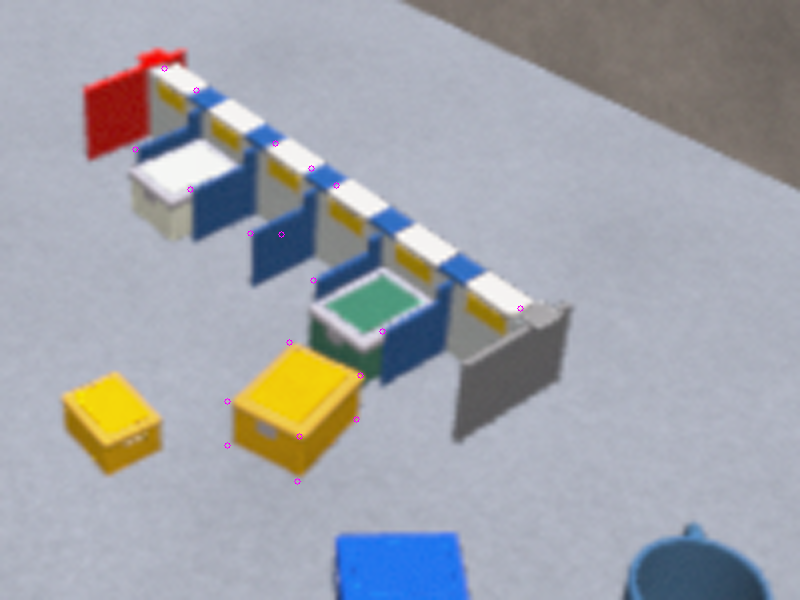

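The side view confirms it: the larger yellow tin is the target, and the projected rack model fits to within about 3 mm. Moving above the first ticket holder with the jaws shut.

```bash
python3 -m jog '[[-45,-25,0,0,0,-0.04],[-95,-52,0,0,0,-0.08],[-148,-80,0,0,0,-0.12],[-200,-109,0,0,0,-0.16],[-255,-139,0,0,0,-0.212]]' 1 20 && python3 -m jog '[[-20,-49,0,0,0,0],[-40,-98,0,0,0,0],[-60,-147,0,0,0,0],[-60,-147,0,0,0,0],[-60,-147,0,0,0,0]]'; python3 -c "
from h import *
go(rk(.009,.177),.105,0)"
```

```text
t: 1.82
eef_pos: [0.3989, 0.4391, 0.2486]
ee_rot: [0.0, 0.038, 0.999, 0.0]
ft_force: [0.9, -0.1, -0.4]
width: -0.0004
finger_force: 0.0
t: 2.45
eef_pos: [0.4461, 0.2893, 0.2486]
ee_rot: [0.0, 0.04, 0.999, 0.0]
ft_force: [-0.5, -0.1, 0.1]
width: 0.0003
finger_force: 0.0
shift [-178.6  -58.6  143.6] turn [ 0.001  0.    -0.001] rack tcp [-0.1696  0.2356] z 0.2486 t 2.45 F [-0.5  -0.07  0.05]
```

```bash
python3 -m jog '[[-45,-15,0,0,0,0],[-90,-29,20,0,0,0],[-135,-44,60,0,0,0],[-178.5,-58.5,110,0,0,0],[-178.5,-58.5,143,0,0,0]]' && python3 -m jog '[[0,0,3,0,0,0],[0,0,6,0,0,0],[0,0,9,0,0,0],[0,0,12,0,0,0],[0,0,13,0,0,0]]'; python3 -c "
from h import *
go(rk(.009,.177),.087,0)"
```

```text
t: 3.08
eef_pos: [0.621, 0.2171, 0.103]
ee_rot: [-0.0, 0.039, 0.999, -0.0]
ft_force: [-0.0, 0.0, 0.6]
width: 0.0
finger_force: 0.0
t: 3.7
eef_pos: [0.6195, 0.2171, 0.0931]
ee_rot: [0.001, 0.039, 0.999, 0.0]
ft_force: [-0.5, 0.1, -0.1]
width: 0.0001
finger_force: 0.0
shift [-0.1 -0.2  6.1] turn [0.    0.001 0.   ] rack tcp [0.0089 0.1772] z 0.0931 t 3.7 F [-0.53  0.08 -0.07]
```

```bash
python3 -c "
from h import *
si=arm.read_camera('side');tp=arm.read_camera('top')
cv2.imwrite('pics/d.png',np.hstack([cv2.resize(si[130:230,260:360],(400,400),interpolation=2),cv2.resize(tp[110:210,215:315],(400,400),interpolation=2)]))"
```

```text
(no output)
```

View pics/d.png

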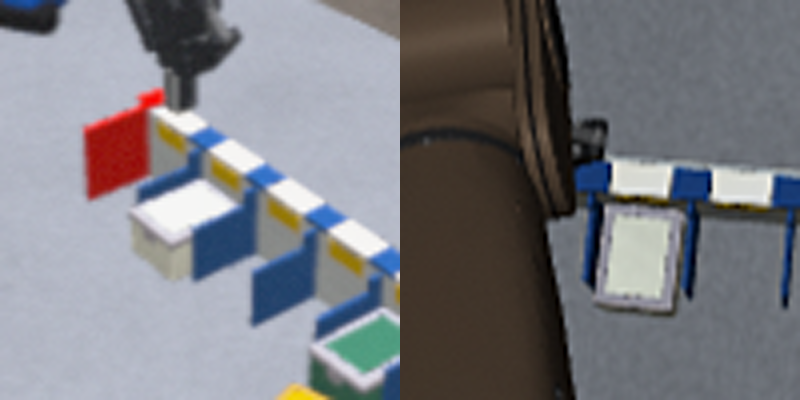

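The fingers stand over the first ticket holder (side crop about (180,105)), clear of the red cap and of the first divider head. Descending gently.

```bash
python3 -m jog '[[0,0,1.5,0,0,0],[0,0,3,0,0,0],[0,0,4,0,0,0],[0,0,5,0,0,0],[0,0,5,0,0,0]]'; python3 -m jog '[[0,0,0.5,0,0,0],[0,0,1,0,0,0],[0,0,1.5,0,0,0],[0,0,1.5,0,0,0]]'
```

```text
t: 4.42
eef_pos: [0.6195, 0.2168, 0.0873]
ee_rot: [0.0, 0.039, 0.999, 0.0]
ft_force: [0.6, 0.8, 0.5]
width: 0.0
finger_force: 0.0
t: 4.92
eef_pos: [0.6195, 0.2169, 0.0871]
ee_rot: [-0.0, 0.039, 0.999, -0.0]
ft_force: [-2.4, -0.6, 6.5]
width: 0.0
finger_force: 3.1
```

```bash
python3 -m jog '[[0,-4,0.7,0,0,0],[0,-10,0.7,0,0,0],[0,-16,0.7,0,0,0],[0,-23,0.7,0,0,0],[0,-30,0.7,0,0,0]]'; python3 -m jog '[[0,-6,0,0,0,0],[0,-12,0,0,0,0],[0,-18,0,0,0,0],[0,-24,0,0,0,0],[0,-30,0,0,0,0]]'
```

```text
t: 5.55
eef_pos: [0.6186, 0.188, 0.0871]
ee_rot: [0.002, 0.04, 0.999, 0.001]
ft_force: [0.3, 2.7, 4.6]
width: -0.0003
finger_force: 2.6
t: 6.18
eef_pos: [0.6163, 0.158, 0.0871]
ee_rot: [0.002, 0.04, 0.999, 0.001]
ft_force: [-0.6, 2.7, 5.3]
width: 0.0002
finger_force: 2.7
```

```bash
python3 -m jog '[[0,-6,0.4,0,0,0],[0,-13,0.4,0,0,0],[0,-20,0.4,0,0,0],[0,-27,0.4,0,0,0],[0,-34,0.4,0,0,0]]'; python3 -m jog '[[0,-7,0,0,0,0],[0,-14,0,0,0,0],[0,-21,0,0,0,0],[0,-28,0,0,0,0],[0,-33,0,0,0,0]]';python3 -m jog '[[0,-4,0,0,0,0],[0,-8,0,0,0,0],[0,-12,0,0,0,0],[0,-14,0,0,0,0],[0,-14,0,0,0,0]]';  python3 -c "
from h import *
go(rk(.009,.035),.087,0)"
```

```text
t: 6.8
eef_pos: [0.6139, 0.1242, 0.0871]
ee_rot: [0.003, 0.04, 0.999, 0.001]
ft_force: [0.0, 3.2, 6.6]
width: -0.0002
finger_force: 3.2
t: 7.42
eef_pos: [0.6114, 0.0912, 0.0871]
ee_rot: [0.003, 0.04, 0.999, 0.001]
ft_force: [-0.2, 3.8, 6.3]
width: 0.0002
finger_force: 3.3
t: 8.05
eef_pos: [0.6103, 0.0771, 0.0871]
ee_rot: [0.003, 0.04, 0.999, 0.001]
ft_force: [-0.1, 3.5, 7.1]
width: 0.0
finger_force: 3.4
shift [ 1.7 -2.   0.1] turn [ 0.002  0.005 -0.001] rack tcp [0.0107 0.037 ] z 0.0871 t 8.05 F [-0.1   3.53  7.09]
```

Stopped in the middle of the third holder, and all the forces were right. Lifting straight up, then planning the side push.

```bash
python3 -m jog '[[0,0,-10,0,0,0],[0,0,-40,0,0,0],[0,0,-70,0,0,0],[0,0,-70,0,0,0]]' 0.65; python3 -c "
from h import *
go(rk(-.138,-.215),.157,-np.pi/2); print(arm.get_state()['joint_pos'].round(2),arm.get_state()['width'])
print('blue',torack(back('top',(410,239),.04)[0]))"
```

```text
t: 8.55
eef_pos: [0.61, 0.0761, 0.1578]
ee_rot: [0.003, 0.039, 0.999, -0.0]
ft_force: [-0.2, 0.2, -1.1]
width: 0.0297
finger_force: 0.0
shift [ 1.485e+02 -2.509e+02 -1.000e-01] turn [0.005 0.005 1.571] rack tcp [0.0106 0.0359] z 0.1578 t 8.55 F [-0.2   0.2  -1.06]
[-0.04  0.24  1.81 -0.    1.09 -1.53] 0.029683257377161903
blue [-0.19283209 -0.28879371]
```

```bash
python3 -m jog '[[30,-50,0,0.001,0.001,0.18],[60,-100,0,0.002,0.002,0.36],[90,-150,0,0.003,0.003,0.54],[120,-200,0,0.004,0.004,0.72],[148,-251,0,0.005,0.005,0.9]]' ; python3 -m jog '[[0,0,0,0,0,0.17],[0,0,0,0,0,0.34],[0,0,0,0,0,0.51],[0,0,0,0,0,0.67],[0,0,0,0,0,0.67]]'; python3 -c "
from h import *
go(rk(-.138,-.213),.04,-np.pi/2)
cv2.imwrite('pics/e.png',np.hstack([cv2.resize(arm.read_camera(c)[r:r+150,k:k+150],(400,400),interpolation=2) for c,r,k in (('top',150,300),('side',170,270))]))"
```

```text
t: 9.18
eef_pos: [0.4389, -0.1631, 0.1532]
ee_rot: [-0.004, 0.473, 0.881, -0.002]
ft_force: [0.4, -0.6, 0.3]
width: 0.0299
finger_force: 0.0
t: 9.8
eef_pos: [0.4401, -0.1619, 0.1533]
ee_rot: [-0.003, 0.734, 0.68, -0.003]
ft_force: [0.6, -0.2, 0.8]
width: 0.03
finger_force: 0.0
shift [  1.8   3.1 113.2] turn [-0.009  0.001  0.002] rack tcp [-0.1401 -0.2147] z 0.1533 t 9.8 F [ 0.6  -0.24  0.85]
```

View pics/e.png

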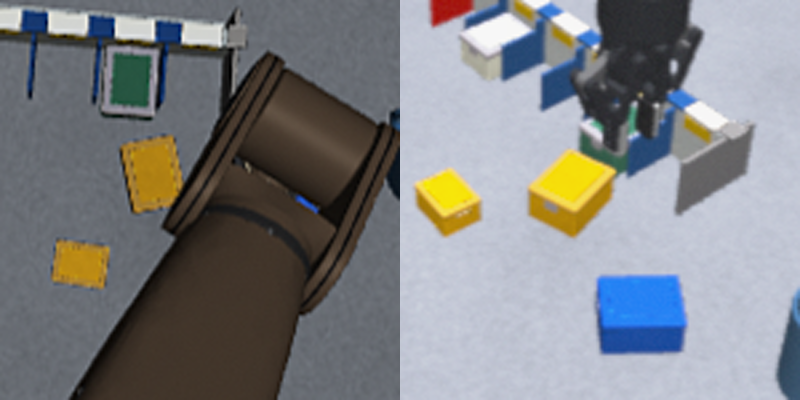

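```bash
python3 -m jog '[[0,3,30,-0.009,0,0],[0,3,60,-0.009,0,0],[0,3,90,-0.009,0,0],[0,3,114,-0.009,0,0],[0,3,114,-0.009,0,0]]' ; python3 -m jog '[[6,0,0,0,0,0],[12,0,0,0,0,0],[18,0,0,0,0,0],[24,0,0,0,0,0],[28,0,0,0,0,0]]';python3 -m jog '[[4,0,0,0,0,0],[8,0,0,0,0,0],[12,0,0,0,0,0],[16,0,0,0,0,0],[20,0,0,0,0,0]]'; python3 -c "
from h import *
go(rk(-.138,-.004),.04,-np.pi/2)"; python3 m.py | grep yellow
```

```text
t: 10.52
eef_pos: [0.4415, -0.1616, 0.0386]
ee_rot: [-0.001, 0.734, 0.68, -0.001]
ft_force: [0.9, 0.2, 0.1]
width: 0.0299
finger_force: 0.0
t: 11.15
eef_pos: [0.4455, -0.1343, 0.0408]
ee_rot: [0.002, 0.734, 0.679, 0.0]
ft_force: [-0.3, -0.1, -1.2]
width: 0.03
finger_force: 0.0
t: 11.78
eef_pos: [0.447, -0.1147, 0.0406]
ee_rot: [0.002, 0.734, 0.679, 0.0]
ft_force: [-0.9, -0.1, 0.8]
width: 0.03
finger_force: 0.5
shift [163.1  -0.9   0.2] turn [0.003 0.002 0.001] rack tcp [-0.137  -0.1671] z 0.0406 t 11.775 F [-0.92 -0.07  0.77]
top yellow [342 200  11  24 136] [345.9 208.4] [[ 0.4666 -0.0542  0.04  ]] [[0.4902, -0.0432], [0.4903, -0.0714], [0.4256, -0.0709], [0.4255, -0.043]]
top yellow [320 240  19  17 226] [327.7 247.8] [[ 0.3566 -0.0032  0.04  ]] [[0.3379, 0.0207], [0.3784, 0.015], [0.3718, -0.0324], [0.3315, -0.0265]]
side yellow [217 161  21  24 221] [227.6 170.8] [[0.4227 0.3665 0.04  ]] [[0.4226, 0.4305], [0.4766, 0.3992], [0.4079, 0.2854], [0.3587, 0.3153]]
side yellow [316 232  19  23 217] [324.  243.1] [[ 0.4135 -0.0869  0.04  ]] [[0.4023, -0.0516], [0.4415, -0.047], [0.4196, -0.1244], [0.3829, -0.1271]]
side yellow [276 234  24  24 375] [287.5 245.4] [[ 0.3398 -0.0298  0.04  ]] [[0.3199, 0.0042], [0.375, 0.0151], [0.3594, -0.0634], [0.3076, -0.0711]]
```

```bash
python3 -m jog '[[6,0,0,0,0,0],[12,0,0,0,0,0],[18,0,0,0,0,0],[25,0,0,0,0,0],[32,0,0,0,0,0]]' ; python3 -m jog '[[7,0,0,0,0,0],[14,0,0,0,0,0],[21,0,0,0,0,0],[28,0,0,0,0,0],[35,0,0,0,0,0]]';python3 -m jog '[[7,0,0,0,0,0],[14,0,0,0,0,0],[21,0,0,0,0,0],[28,0,0,0,0,0],[35,0,0,0,0,0]]'; python3 -m jog '[[7,0,0,0,0,0],[14,0,0,0,0,0],[20,0,0,0,0,0],[26,0,0,0,0,0],[30,0,0,0,0,0]]'; python3 -c "
from h import *
go(rk(-.138,-.004),.04,-np.pi/2)
cv2.imwrite('pics/f.png',np.hstack([cv2.resize(arm.read_camera(c)[r:r+150,k:k+150],(400,400),interpolation=2) for c,r,k in (('top',130,240),('side',150,220))]))"; python3 m.py | grep yellow
```

```text
t: 12.5
eef_pos: [0.4496, -0.0825, 0.0406]
ee_rot: [0.002, 0.734, 0.679, 0.0]
ft_force: [0.4, -0.2, -0.2]
width: 0.03
finger_force: 0.5
t: 13.12
eef_pos: [0.4523, -0.0477, 0.0405]
ee_rot: [0.002, 0.734, 0.679, 0.0]
ft_force: [-0.6, -1.6, 0.5]
width: 0.0297
finger_force: 0.7
t: 13.75
eef_pos: [0.455, -0.0127, 0.0404]
ee_rot: [0.002, 0.734, 0.679, 0.0]
ft_force: [-0.4, -1.6, 1.5]
width: 0.03
finger_force: 0.7
t: 14.38
eef_pos: [0.4573, 0.0171, 0.0403]
ee_rot: [0.002, 0.734, 0.679, 0.0]
ft_force: [-0.6, -1.5, 0.7]
width: 0.0301
finger_force: 0.7
shift [30.9 -0.9  0.2] turn [0.002 0.002 0.001] rack tcp [-0.1371 -0.0349] z 0.0403 t 14.375 F [-0.6  -1.47  0.67]
side yellow [124  67  26  11 157] [136.4  71.9] [[0.5954 1.4394 0.04  ]] [[0.5621, 1.5136], [0.6318, 1.6193], [0.6296, 1.367], [0.5646, 1.2792]]
side yellow [217 161  20  24 227] [226.8 171.3] [[0.419  0.3655 0.04  ]] [[0.4223, 0.4307], [0.4763, 0.3994], [0.4077, 0.2856], [0.3584, 0.3155]]
side yellow [288 208  17  20 147] [295.1 218.5] [[0.424  0.0377 0.04  ]] [[0.4145, 0.0762], [0.447, 0.0863], [0.433, 0.0031], [0.4024, -0.0048]]
side yellow [276 234  24  24 375] [287.5 245.4] [[ 0.3398 -0.0296  0.04  ]] [[0.3205, 0.0063], [0.3757, 0.0165], [0.3588, -0.0637], [0.307, -0.0707]]
```

View pics/f.png

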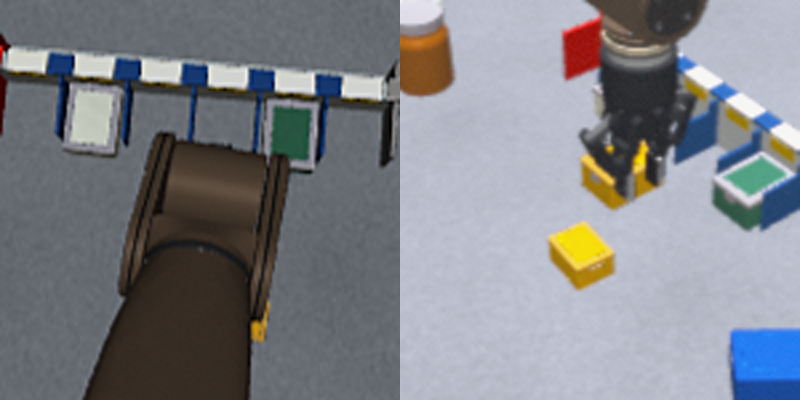

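```bash
python3 -m jog '[[7,0,0,0,0,0],[14,0,0,0,0,0],[20,0,0,0,0,0],[25,0,0,0,0,0],[29,0,0,0,0,0]]' ; python3 -m jog '[[0,0,0,0,0,0],[-8,0,0,0,0,0],[-20,0,0,0,0,0],[-20,0,-40,0,0,0],[-20,0,-100,0,0,0]]';python3 -m jog '[[-40,0,0,0,0,-0.17],[-90,0,0,0,0,-0.34],[-140,0,0,0,0,-0.51],[-190,0,0,0,0,-0.68],[-220,0,0,0,0,-0.8]]'; python3 -c "
from h import *
go(rk(-.138,-.004),.04,0)"; python3 m.py | grep yellow
```

```text
t: 15.2
eef_pos: [0.4595, 0.046, 0.0402]
ee_rot: [0.002, 0.734, 0.679, -0.0]
ft_force: [0.2, -0.4, -0.2]
width: 0.0298
finger_force: 0.3
t: 15.82
eef_pos: [0.4559, 0.0251, 0.1394]
ee_rot: [-0.0, 0.735, 0.678, -0.002]
ft_force: [1.1, -0.3, 0.1]
width: 0.03
finger_force: 0.0
t: 16.45
eef_pos: [0.4398, -0.1965, 0.1411]
ee_rot: [0.002, 0.411, 0.912, -0.001]
ft_force: [0.5, 0.5, 0.1]
width: 0.0298
finger_force: 0.0
shift [171.1 176.  100.3] turn [-0.002  0.004 -0.769] rack tcp [-0.1377 -0.2492] z 0.1411 t 16.45 F [0.47 0.54 0.11]
top yellow [286 194  22  27 509] [296.3 207.2] [[0.4695 0.0852 0.04  ]] [[0.4363, 0.1157], [0.5081, 0.1103], [0.5032, 0.0546], [0.4315, 0.0605]]
top yellow [320 240  21  18 296] [329.9 248.6] [[ 0.3544 -0.0092  0.04  ]] [[0.3379, 0.0207], [0.3784, 0.015], [0.3709, -0.039], [0.3305, -0.0331]]
side yellow [217 161  20  23 238] [226.9 171.4] [[0.4189 0.3649 0.04  ]] [[0.4223, 0.4307], [0.4763, 0.3994], [0.4099, 0.2892], [0.3604, 0.3192]]
side yellow [283 196  29  27 526] [297.3 208.8] [[0.4568 0.066  0.04  ]] [[0.4283, 0.1111], [0.5255, 0.1075], [0.4845, 0.0229], [0.3946, 0.0298]]
side yellow [276 234  24  24 375] [287.5 245.4] [[ 0.3398 -0.0298  0.04  ]] [[0.3199, 0.0042], [0.375, 0.0151], [0.3594, -0.0634], [0.3076, -0.0711]]
```

Tin at rack (-130, +34) mm and in line with the lane; now going behind it.

```bash
python3 -c "
from h import *
go(rk(-.21,.0345),.141,0)"
```

```text
shift [250.5 152.3  -1. ] turn [-0.002  0.005 -0.774] rack tcp [-0.1374 -0.2495] z 0.1412 t 16.55 F [ 0.16  0.08 -0.18]
```

```bash
python3 -m jog '[[40,29,0,0,0.001,-0.15],[85,62,0,0,0.002,-0.3],[135,98,0,-0.001,0.003,-0.46],[185,134,0,-0.002,0.004,-0.62],[233,169,0,-0.002,0.005,-0.774]]' ; python3 -m jog '[[0,0,0,0,0,0],[0,0,0,0,0,0]]'; python3 -c "
from h import *
go(rk(-.186,.0345),.04,0)"
```

```text
t: 17.18
eef_pos: [0.4125, 0.0952, 0.1401]
ee_rot: [-0.0, 0.036, 0.999, 0.001]
ft_force: [0.7, 0.4, -0.1]
width: 0.0301
finger_force: 0.0
t: 17.42
eef_pos: [0.4131, 0.0933, 0.1399]
ee_rot: [-0.001, 0.037, 0.999, 0.001]
ft_force: [0.6, -0.1, -0.7]
width: 0.0297
finger_force: 0.0
shift [-1.2 -3.2 99.9] turn [ 0.001 -0.001  0.004] rack tcp [-0.1871  0.0376] z 0.1399 t 17.425 F [ 0.61 -0.07 -0.66]
```

```bash
python3 -m jog '[[0,-1,15,0,0,0],[0,-3,30,0,0,0],[0,-3,45,0,0,0],[0,-3,60,0,0,0],[0,-3,60,0,0,0]]' ;  python3 -c "
from h import *
go(rk(-.186,.0345),.04,0)"
```

```text
t: 18.05
eef_pos: [0.4118, 0.0901, 0.0781]
ee_rot: [-0.003, 0.038, 0.999, 0.001]
ft_force: [-0.4, -0.2, -0.1]
width: 0.0298
finger_force: 0.0
shift [-2.3  0.1 38.1] turn [ 0.001 -0.005  0.003] rack tcp [-0.1881  0.0343] z 0.0781 t 18.05 F [-0.42 -0.17 -0.07]
```

```bash
python3 -m jog '[[0,0,10,0,0,0],[0,0,20,0,0,0],[0,0,30,0,0,0],[0,0,38,0,0,0],[0,0,38,0,0,0]]' ;  python3 -c "
from h import *
go(rk(-.083,.0345),.04,0)"; python3 m.py | grep yellow
```

```text
t: 18.68
eef_pos: [0.4125, 0.0904, 0.0412]
ee_rot: [-0.002, 0.037, 0.999, 0.001]
ft_force: [-0.2, -0.1, 0.4]
width: 0.0297
finger_force: 0.0
shift [-104.5   -0.6    0.9] turn [ 0.001 -0.003  0.004] rack tcp [-0.1875  0.0346] z 0.0412 t 18.675 F [-0.17 -0.11  0.41]
top yellow [287 194  21  12 198] [296.8 199.4] [[0.4915 0.0839 0.04  ]] [[0.4791, 0.1123], [0.5075, 0.1105], [0.5034, 0.0547], [0.475, 0.0566]]
top yellow [320 240  21  18 296] [329.9 248.6] [[ 0.3544 -0.0092  0.04  ]] [[0.3379, 0.0207], [0.3784, 0.015], [0.3709, -0.039], [0.3305, -0.0331]]
side yellow [124  67  21  11 105] [134.3  72.4] [[0.5847 1.4397 0.04  ]] [[0.5621, 1.5136], [0.6069, 1.5816], [0.6065, 1.3714], [0.5642, 1.3132]]
side yellow [217 161  21  23 226] [227.3 171.1] [[0.4206 0.3654 0.04  ]] [[0.4223, 0.4307], [0.4766, 0.3992], [0.4124, 0.2927], [0.3625, 0.3229]]
side yellow [288 196  24  27 417] [299.7 209.4] [[0.4598 0.0591 0.04  ]] [[0.4153, 0.0815], [0.5118, 0.1119], [0.4956, 0.0318], [0.4043, 0.0073]]
side yellow [276 234  24  24 378] [287.5 245.3] [[ 0.3399 -0.0296  0.04  ]] [[0.321, 0.0067], [0.3767, 0.0157], [0.3585, -0.064], [0.3062, -0.07]]
```

```bash
python3 -m jog '[[-5,0,1,0,0,0.004],[-11,0,1,0,0,0.004],[-17,0,1,0,0,0.004],[-23,0,1,0,0,0.004],[-29,0,1,0,0,0.004]]'; python3 -m jog '[[-6,0,0,0,0,0],[-12,0,0,0,0,0],[-18,0,0,0,0,0],[-24,0,0,0,0,0],[-29,0,0,0,0,0]]' ;  python3 -c "
from h import *
go(rk(-.083,.0345),.04,0)
cv2.imwrite('pics/g.png',np.hstack([cv2.resize(arm.read_camera(c)[r:r+150,k:k+150],(400,400),interpolation=2) for c,r,k in (('top',130,240),('side',140,250))]))"
```

```text
t: 19.4
eef_pos: [0.4424, 0.0881, 0.041]
ee_rot: [-0.001, 0.039, 0.999, 0.001]
ft_force: [-2.1, 0.4, 0.7]
width: 0.0296
finger_force: 0.7
t: 20.02
eef_pos: [0.4714, 0.0858, 0.0409]
ee_rot: [-0.001, 0.039, 0.999, 0.001]
ft_force: [-1.2, 0.1, 0.6]
width: 0.0298
finger_force: 0.7
shift [-45.4  -0.2   0.9] turn [ 0.001 -0.001 -0.   ] rack tcp [-0.1284  0.0347] z 0.0409 t 20.025 F [-1.16  0.12  0.64]
```

View pics/g.png

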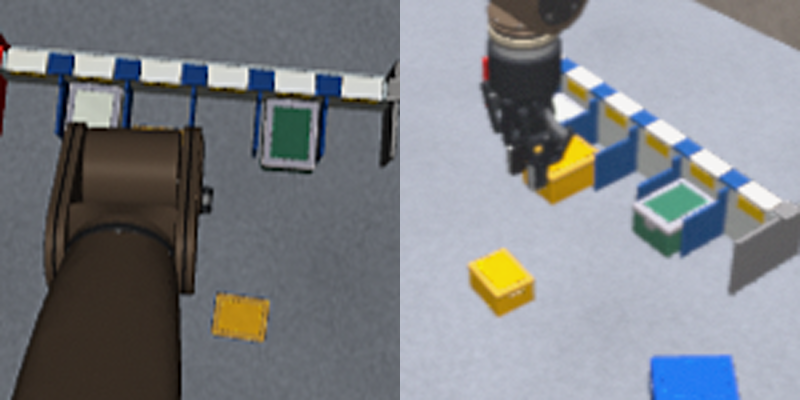

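The tin's front is entering the third lane, between the white tin's lane and the middle divider. Continuing, slowly at the end.

```bash
python3 -m jog '[[-6,0,0,0,0,0],[-12,0,0,0,0,0],[-18,0,0,0,0,0],[-24,0,0,0,0,0],[-30,0,0,0,0,0]]'; python3 -m jog '[[-2,0,0,0,0,0],[-4,0,0,0,0,0],[-6,0,0,0,0,0],[-8,0,0,0,0,0],[-10,0,0,0,0,0]]' ; python3 -m jog '[[-1,0,0,0,0,0],[-2,0,0,0,0,0],[-3,0,0,0,0,0],[-3.5,0,0,0,0,0],[-3.5,0,0,0,0,0]]' ; python3 -c "
from h import *
go(rk(-.083,.0345),.04,0)"
```

```text
t: 20.75
eef_pos: [0.5013, 0.0835, 0.0409]
ee_rot: [-0.001, 0.039, 0.999, 0.001]
ft_force: [-0.1, -0.7, 0.1]
width: 0.0299
finger_force: 0.3
t: 21.38
eef_pos: [0.5109, 0.0827, 0.0409]
ee_rot: [-0.001, 0.039, 0.999, 0.001]
ft_force: [-0.8, 0.2, 0.9]
width: 0.0299
finger_force: 0.7
t: 22.0
eef_pos: [0.5144, 0.0824, 0.0409]
ee_rot: [-0.0, 0.039, 0.999, 0.001]
ft_force: [-0.6, -0.7, 0.6]
width: 0.0296
finger_force: 0.5
shift [-2.3 -0.2  0.9] turn [ 0.001 -0.001 -0.   ] rack tcp [-0.0853  0.0347] z 0.0409 t 22.0 F [-0.61 -0.72  0.62]
```

```bash
python3 -m jog '[[-0.7,0,0,0,0,0],[-1.4,0,0,0,0,0],[-2,0,0,0,0,0],[-2.5,0,0,0,0,0],[-2.5,0,0,0,0,0]]'; python3 -m jog '[[-0.5,0,0,0,0,0],[-1,0,0,0,0,0],[-1.5,0,0,0,0,0],[-1.5,0,0,0,0,0],[-1.5,0,0,0,0,0]]'
```

```text
t: 22.62
eef_pos: [0.5157, 0.0824, 0.0406]
ee_rot: [-0.002, 0.039, 0.999, 0.001]
ft_force: [-4.9, -0.1, 4.6]
width: 0.0298
finger_force: 2.6
t: 23.25
eef_pos: [0.5158, 0.0824, 0.0404]
ee_rot: [-0.004, 0.039, 0.999, 0.001]
ft_force: [-8.6, 0.1, 5.9]
width: 0.0297
finger_force: 4.4
```

Firm stop at 9 N, so it is home. Backing off and checking.

```bash
python3 -m jog '[[4,0,0,0,0,0],[12,0,0,0,0,0],[25,0,0,0,0,0],[25,0,-40,0,0,0],[25,0,-100,0,0,0]]'; python3 -m jog '[[0,-50,-20,0,0,0],[0,-100,-40,0,0,0],[0,-150,-40,0,0,0],[0,-200,-40,0,0,0],[0,-250,-40,0,0,0]]'; python3 m.py > o.txt; grep yellow o.txt; python3 -c "
from h import *
print(torack(back('top',(cv2.minAreaRect(np.float32([[0,0],[1,0],[1,1]]))[0]),.04)[0])*0)
cv2.imwrite('pics/k.png',np.hstack([cv2.resize(arm.read_camera(c)[r:r+150,k:k+150],(400,400),interpolation=2) for c,r,k in (('top',130,240),('side',140,250))]))
for c in ('top','side'):
  for n in('mug','jar','tin_green','tin_white'): print(c,n,[(round(d['p'],2),[round(float(v)) for v in d['box']]) for d in arm.search_frame(c,n)])"
```

```text
t: 23.88
eef_pos: [0.491, 0.084, 0.1397]
ee_rot: [-0.003, 0.039, 0.999, 0.001]
ft_force: [1.6, -0.3, -0.8]
width: 0.03
finger_force: 0.0
t: 24.5
eef_pos: [0.4731, -0.1666, 0.1806]
ee_rot: [-0.0, 0.039, 0.999, 0.001]
ft_force: [0.3, -0.7, 0.3]
width: 0.0298
finger_force: 0.0
top yellow [289 161  21  28 513] [299.1 174.6] [[0.5624 0.0781 0.04  ]] [[0.5279, 0.1088], [0.6046, 0.1036], [0.5999, 0.0465], [0.5233, 0.0522]]
top yellow [320 240  21  18 296] [329.9 248.6] [[ 0.3544 -0.0092  0.04  ]] [[0.3379, 0.0207], [0.3784, 0.015], [0.3709, -0.039], [0.3305, -0.0331]]
side yellow [217 161  21  23 208] [226.8 170.6] [[0.4213 0.3691 0.04  ]] [[0.4223, 0.4307], [0.4766, 0.3992], [0.4114, 0.2912], [0.3616, 0.3213]]
side yellow [308 185  26  25 337] [318.6 195.7] [[0.5446 0.0701 0.04  ]] [[0.4974, 0.0873], [0.6019, 0.1386], [0.5977, 0.06], [0.4971, 0.0158]]
side yellow [276 234  24  24 375] [287.5 245.4] [[ 0.3397 -0.0297  0.04  ]] [[0.3199, 0.0042], [0.375, 0.0151], [0.3594, -0.0634], [0.3076, -0.0711]]
[0. 0.]
top mug [(0.87, [445, 197, 39, 28])]
top jar [(0.88, [171, 209, 37, 25])]
top tin_green [(0.86, [337, 170, 21, 26])]
top tin_white [(0.78, [263, 163, 25, 30])]
side mug [(0.56, [408, 272, 47, 56])]
side jar [(0.76, [217, 152, 23, 36])]
side tin_green [(0.86, [340, 205, 28, 30])]
side tin_white [(0.62, [296, 174, 25, 25])]
```

View pics/k.png

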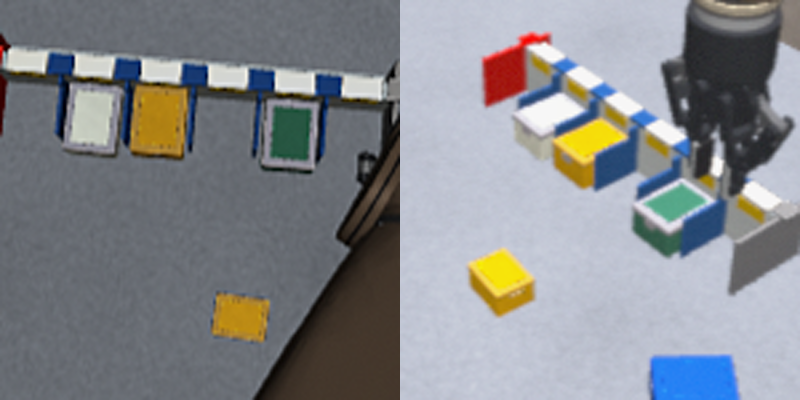

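The tin sits flush in lane c beside the white tin (top crop about (158,120)). Measured in rack coordinates it is at about (-38, +34) mm, in line with the lane. The other tins, the mug and the jar are unmoved.

```bash
python3 -c "
from plant import arm
print(arm.job_done())"
```

```text
the job is handed in; nothing more can be done
None
```

The job is handed in, with no verdict returned: the fingertip ran along the rail from the first ticket holder at the red (left) end and stopped on the third, and the yellow tin was pushed to a firm stop in that lane, about 38 mm in front of the rail by camera (36 mm is fully home), with the other tins, mug and jar unmoved in the last pictures.

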